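# Unlatch and hold open the guard of a crimping station

### The arm

A 6-joint arm with a two-finger parallel gripper is mounted at the origin on the work surface. World frame = base frame: x ahead of the robot, y to its left, z up, the work surface at z = 0. Lengths are in mm, angles in rad, forces in N, time in s.
With the tool pointing down it reaches from about 350 to 775 mm from the base axis. Payload 5.5 kg.
Tool frame: the origin (TCP) lies midway between the tips of the shut fingers; the grasp point (between the pads) lies 19 mm behind it; z points along the fingers, x is the direction in which the jaws open and shut, and the axes are right-handed (so a half turn about z gives the same grasp; the last joint's range is limited). The gripper opens to 85 mm and grips with 20 to 120 N. Pads are 22 mm wide; open, the fingers measure 114 mm over their backs; the gripper's body (76 mm by 85 mm) begins 54 mm behind the grasp point. The pads swing forward as they close: fully open they stand 13 mm farther back than shut.
Start: joints at [-1.45, 0.313, 0.046, 1.304, 0, 1.431], TCP at [148.259, -555.6, 231.323] pointing down, gripper open.
Joint ranges: [-2.76, 2.76], [-0.86, 1.69], [-1.03, 1.26], [-2.2, 2.34], [-1.47, 1.5], [-3.14, 3.14]. Speed limits (rad/s): [2.57, 2.57, 3.14, 3.14, 3.14, 3.14].

### API

Orientations are given as a rotation vector (axis times angle).
In Python, from workcell import bot, imaging gives the robot as it stands. The module is installed in compiled form; this text tells all that it offers.
- The arm moves only by the tool apply_moves, never from a script. Its argument "motion" is a list of rows, each a list of 3 entries, a list of its own where there are three numbers: the shift along the tool's x, y, z in m, then the turn about the tool's z in rad, then the opening in per cent of the stroke, from 0 (shut) to 100 (fully open). In form: [[[x, y, z], twist, claw], ...]. A call has 1 to 5 rows; each row is the pose to reach, as a shift and turn from the pose commanded when the call began, along the tool's axes at that moment; what a row does not reach only later rows make up. A row lasts 1/10 s, in which the tool goes at most 50 mm and 8.59 degrees, less where a joint would pass 70% of its speed; a pose out of reach is approached as far as the arm can. A call with a gripper value outside its range is refused whole. The fingers move at their own pace and stop on an object; "newtons" is the grip in N (left out, the last holds). Time passes only in rows, so rows that repeat a pose let the fingers close. It gives the time, the measured TCP pose, the force and the opening at its end, in the units of the state.
- bot.sense(): the state, without advancing time (a new reading comes with each control period).
- imaging.capture(name): name is "side" or "top"; returns a dict with "color" (480x640x3 uint8, blue, green, red), "mtx" (3x3 intrinsics, pixels), "rvec" (rotation vector, rad) and "tvec" (3), from world to camera coordinates, as OpenCV has them. Camera axes: x right, y down, z forward; pixel columns grow to the right and rows downward; lengths in mm; the calibration is good to about 2 mm. A picture is of the moment at which its call begins. There is no depth.
- bot.sign_off(): hands the job in, once; it reports no verdict.
The state is a dict: "t": time; "q": joint angles; "joint_vel": joint speeds; "joint_torque": joint torques, N m; "tool_pos": TCP position; "orientation": TCP orientation; "ft_force": force on the tool from outside, world axes, zero at the start; "moment": the same for the moment, N m; "grip_width": opening from 0.0 (shut) to 1.0 (fully open).
Only numpy, scipy, OpenCV 4.12 (cv2) and the standard library are available. Lean on these libraries where they do the work, as an engineer would, in place of code of your own. Each camera call takes 0.05 s, during which the arm holds its last target. There are 200 camera calls.

### The job

On the crimping station, turn the black latch knob clockwise until it clicks past its detent, so that its steel tongue swings off the guard. Then lift the gold-framed guard by its black grip to 50 degrees open, where its edge lines up with the red mark on the arc, and finish holding it still there with the fingers: it falls shut if let go, so do not release it at the end. Leave everything else on the bench where it is.

Things in the scene. Friction and masses are not known exactly. Their poses are not given: they have to be found in the camera images.
- station: Station fixed to the bench: grey base 190 (x) x 330 (y) x 35 mm, walls to 73 mm, gold hinge block at the far side 87 mm high, gold latch pedestal at left, fixed red stop button at front right (66 mm high). Origin on the bench, 20 mm on the robot's side of the base's middle. x points from the guard's grip to its hinge (within about 0.3 rad of world x), y left, z up.
- latch (a joint): Latch knob angle, rad: 0 locked, steel tongue pointing right over the guard; grows clockwise seen from above, stop at 1.3. A spring detent resists with about 0.1 N m until 0.65, then the knob snaps on to 1.3 and stays; let go earlier it springs back to 0. The tongue (52 mm long, 14 mm wide) blocks the guard until about 0.95. A brass pin beside it slides out and back.
- latch_grip (a point): Point on the upright knob axis, at grip height: 111 mm above the bench, at station x -20, y 125 mm. Black upright bar 42 mm long, 14 thick, 34 high, its top 13 mm above this point; at joint 0 the bar lies along station x. Axes turn with the knob (x along the bar, z up). Below it a 40 mm disc and the tongue, top 19 mm below this point; pedestal 37 mm below.
- guard (a joint): Opening angle of the guard, rad: 0 shut (level), grows as the grip is raised, stop at 1.4; 50 degrees is 0.873. Gravity and a weak spring close it from every angle (2 to 5 N upward at the grip holds it).
- guard_grip (a point): Centre of the black grip bar, 16 mm wide (y), 20 high, sticking out 61 mm ahead of the guard's front edge; this point is 38 mm ahead of that edge, 81 mm above the bench when shut, free air below. Pinch its left and right sides; it can turn between the fingers. Axes: x towards the hinge along the guard, y along the hinge line to the left, z normal to the guard (up when shut).
- guard_hinge (a point): Middle of the guard's hinge line, 79 mm above the bench. The guard is a panel 150 mm (hinge to front) x 180 x 8 mm, gold frame round a clear window. guard_grip lies 188 mm from here along the guard, 2 mm above its mid-plane; as the guard opens, the grip swings up and over towards the hinge.
- mark_50 (a point): Middle of the red mark on a thin aluminium arc standing on the right side of the guard (station y -104 mm, radius 90 mm about the hinge line, up to 170 mm high; small black ticks every 10 degrees). The guard's mid-plane points at the red mark when it is 50 degrees open.
- hex_key: black L-shaped hex key, 120 by 32 by 6 mm, lying on the bench in front of the station. Origin: middle of its underside. Not to be disturbed.
- driver_module: small black driver module with two green connectors, 50 x 80 x 32 mm, on the bench in front of the station. Origin: middle of its underside. Not to be disturbed.
- jaw_block: small gold L-shaped spare jaw, 45 x 30 x 32 mm, lying loose on the station's right-hand ledge. Origin: middle of its underside. Not to be disturbed.
- screwdriver: screwdriver with a yellow handle, on the bench to the right of the station. Origin: middle of its underside. Not to be disturbed.
- spool: brass-coloured terminal reel, 70 mm across, 40 mm high, on the bench to the right. Origin: middle of its underside. Not to be disturbed.
- parts_tray: blue divided parts tray 120 x 90 x 35 mm, on the bench to the left of the station. Origin: middle of its underside. Not to be disturbed.
- cleaner: white bottle with red cap, 52 mm across, 140 mm high, on the bench to the left of the station, nearer the robot. Origin: middle of its underside. Not to be disturbed.

How it is judged:
By the outcome, as a careful person would: the job done as asked, in the order asked, and still so for the second after the job is handed in, while the arm keeps its last pose, push and grip.
It also fails if it takes over 48 s, if anything falls off the work surface, if the arm or the gripper's body presses on something with over 40 N, if the wrist force passes 120 N, or if a joint passes its speed limit or range.

## Working session

There is one attempt and no reset: what is moved stays moved. The work goes in short steps, Python scripts to look and compute and a tool call to move; the robot and the scene stay as the last step left them, time stands still between calls to the robot, and variables do not carry over. Pictures are saved under pics/ and viewed, about 8 in all and at most 12, crops included, and the job is handed in when it is done.

Besides the shell and the picture viewer there is one more tool, called after "Request:" as name([rows], argument=value, ...), one row to a line, values as JSON. apply_moves: Moves the arm, as the interface text tells. Its arguments: {"type":"object","properties":{"motion":{"type":"array"},"newtons":{"type":"number"}},"required":["motion"]}

```bash
mkdir -p pics; cat > h.py <<'E'
import numpy as np, cv2
from workcell import bot, imaging
def cap(n,f=None):
    c=imaging.capture(n)
    if f: cv2.imwrite('pics/'+f,c['color'])
    return c
def ray(c,u,v,z):
    R=cv2.Rodrigues(np.array(c['rvec'],float))[0]; t=np.array(c['tvec'],float).ravel()
    d=R.T@np.linalg.inv(c['mtx'])@np.array([u,v,1.]); o=-R.T@t
    return o+d*(z-o[2])/d[2]
def proj(c,P):
    return cv2.projectPoints(np.array(P,float).reshape(-1,3),np.array(c['rvec'],float),np.array(c['tvec'],float),np.array(c['mtx'],float),None)[0].reshape(-1,2)
E
python3 - <<'E'
from h import *
for n in('top','side'):
    c=cap(n,n+'1.png'); R=cv2.Rodrigues(np.array(c['rvec'],float))[0]; print(n,-R.T@np.array(c['tvec']).ravel(), ray(c,320,240,80))
s=bot.sense(); print(s)
E
```

```text
top [411.7999231   47.96910916 920.35259475] [528.45125434  39.41405021  80.        ]
side [427.31881274 896.24147921 744.51343551] [5.16656102e+02 1.01888626e-01 8.00000000e+01]
{'t': 0.1, 'q': array([-1.44958163e+00,  3.13927399e-01,  4.50739150e-02,  1.30363192e+00,
        6.23022234e-06,  1.43119521e+00]), 'joint_vel': array([ 0.00161232, -0.00173085,  0.00377029, -0.00159864,  0.0007595 ,
       -0.00100736]), 'joint_torque': array([ 1.97687601e-03, -4.81725204e+01,  2.99243402e+01,  1.27571222e-02,
       -1.43459451e-04, -1.28473965e-05]), 'tool_pos': array([ 148.20814466, -555.07657288,  230.48923687]), 'orientation': array([-2.49049244e+00,  1.91296873e+00,  1.85106597e-03]), 'ft_force': array([ 0.43565951,  0.09861955, -0.35115051]), 'moment': array([0.01810505, 0.00816858, 0.0034725 ]), 'grip_width': 0.9972892047369174}
```

View pics/top1.png

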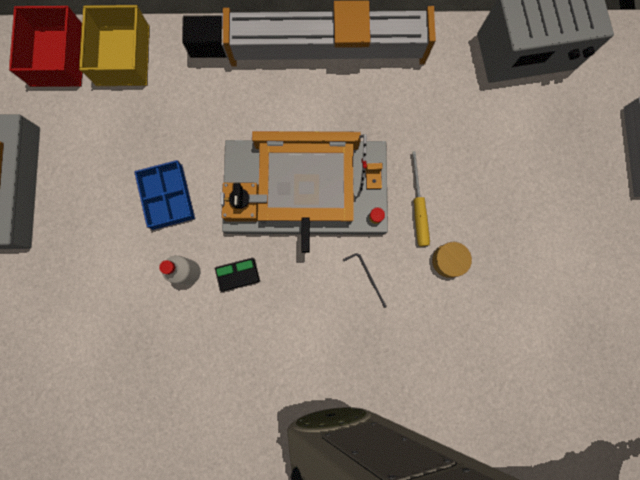

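View pics/side1.png

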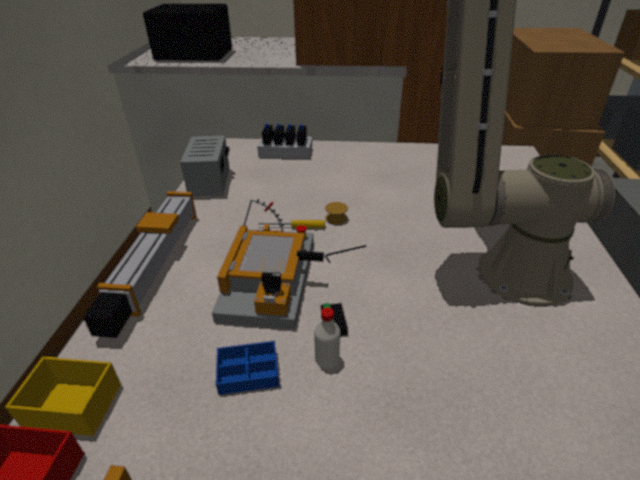

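Top: station spans about (222,140)–(387,235), knob near (237,197), grip near (305,235), button (376,215), driver module (237,275). Side: knob (271,282), grip (310,256). Next I take an enlarged crop and measure by masks.

```bash
python3 - <<'E'
from h import *
c=cap('top'); im=c['color']
cv2.imwrite('pics/crop1.png',cv2.resize(im[120:260,215:395],None,fx=4,fy=4,interpolation=cv2.INTER_CUBIC))
hsv=cv2.cvtColor(im,cv2.COLOR_BGR2HSV)
# black grip & knob
m=(im.max(2)<45).astype(np.uint8)
n,l,st,ce=cv2.connectedComponentsWithStats(m)
for i in range(1,n):
    x,y,w,h,a=st[i]
    if a>25 and 150<y<300 and 200<x<420:
        pts=np.argwhere(l==i)[:,::-1].astype(np.float32)
        print(st[i],ce[i],cv2.minAreaRect(pts), 'z81',ray(c,*ce[i],91)[:2].round(1),'z124',ray(c,*ce[i],124)[:2].round(1))
# red
m=((hsv[...,1]>150)&((hsv[...,0]<6)|(hsv[...,0]>174))&(im[...,2]>70)).astype(np.uint8)
n,l,st,ce=cv2.connectedComponentsWithStats(m)
for i in range(1,n):
    x,y,w,h,a=st[i]
    if a>3 and 120<y<300 and 150<x<420: print('red',st[i],ce[i],ray(c,*ce[i],66)[:2].round(1))
# gold frame of guard/hinge
m=((hsv[...,1]>150)&(hsv[...,0]>8)&(hsv[...,0]<22)&(im[...,2]>90)).astype(np.uint8)
n,l,st,ce=cv2.connectedComponentsWithStats(m)
for i in range(1,n):
    x,y,w,h,a=st[i]
    if a>30 and 120<y<300 and 200<x<420: print('gold',st[i],ce[i])
# grey base corners
for p in [(225,141),(386,141),(387,234),(222,234)]: print('base',p,ray(c,*p,35)[:2].round(1))
E
```

```text
[229 183  20  26 311] [238.91318328 196.73954984] ((237.3805389404297, 196.79205322265625), (23.894309997558594, 19.284778594970703), 48.8140754699707) z81 [611.1 190. ] z124 [603.1 184.4]
[301 218   9  35 267] [304.92883895 234.16853933] ((305.0, 235.0), (34.0, 8.0), 90.0) z81 [538.3  67.3] z124 [533.2  66.5]
[218 259  41  33 667] [238.33583208 277.7826087 ] ((237.01663208007812, 274.5622863769531), (24.54236602783203, 40.32420349121094), 75.0685806274414) z81 [459.6 189.8] z124 [457.7 184.1]
red [362 161   5   8  24] [364.04166667 164.08333333] [678.9 -49.3]
red [370 208  15  14 160] [376.94375 214.51875] [578.2 -71.2]
red [160 261  15  13 153] [166.49673203 266.88235294] [483.8 329.2]
gold [253 132 107  10 959] [306.13972888 136.02919708]
gold [ 222  143  132   78 3271] [295.70620605 188.27697952]
gold [367 163  15   7  85] [373.85882353 166.28235294]
gold [366 171  15  18 217] [373.43317972 180.28571429]
gold [241 183  16  11 127] [249.33858268 187.73228346]
base (225, 141) [741.  228.8]
base (386, 141) [736.8 -99.3]
base (387, 234) [544.7 -94.1]
base (222, 234) [549.7 232.3]
```

View pics/crop1.png

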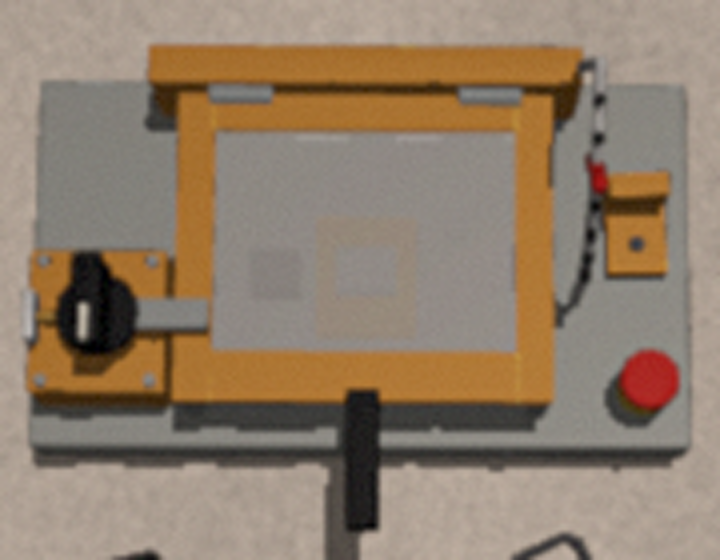

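Crop: bar of knob from about crop (90,255) to (83,350), tongue pointing right to (208,313), pin at left (28,315); guard grip crop (362,390)–(362,528). I overlay the predicted corner points on both views to check.

```bash
cat >> h.py <<'E'
O=np.array([623,67.5,0]); YAW=-0.02
def st(x,y,z):
    a=np.array([x,y,z],float); C,S=np.cos(YAW),np.sin(YAW)
    return O+np.array([C*a[0]-S*a[1],S*a[0]+C*a[1],a[2]])
def marks():
    k=[st(-20+dx,125+dy,124) for dx in(-21,21) for dy in(-7,7)]
    tg=[st(-20+dx,125-52,92) for dx in(-7,7)]
    b=[st(20+dx,dy,35) for dx in(-95,95) for dy in(-165,165)]
    return k+tg+b
E
python3 - <<'E'
from h import *
out=[]
for n,(x0,y0,w,h) in {'top':(215,120,180,140),'side':(205,190,160,140)}.items():
    c=cap(n); s=4; im=cv2.resize(c['color'][y0:y0+h,x0:x0+w],None,fx=s,fy=s,interpolation=cv2.INTER_CUBIC)
    for i,p in enumerate(proj(c,marks())):
        q=tuple(np.int32((p-[x0,y0]+.5)*s)); cv2.circle(im,q,3,(255,0,255) if i<4 else (0,255,0),-1)
    out.append(cv2.resize(im,None,fx=.55*1.0,fy=.55))
    cv2.imwrite('pics/ov_%s.png'%n,im)
t=cap('top')
for p in [(305.5,252.5),(305.5,220.5)]: print(ray(t,*p,91)[:2].round(1))
for u,v in [(253,132.5),(360,132.5)]: print('hingeblock far',ray(t,u,v,87)[:2].round(1))
h=3
k=[cv2.imread('pics/ov_top.png')[0:560,0:400],cv2.imread('pics/ov_side.png')[0:560,0:400]]
cv2.imwrite('pics/ov.png',np.hstack(k))
E
```

```text
[504.1  66.6]
[564.   65.9]
hingeblock far [738.  164.8]
hingeblock far [735.4 -41.1]
```

View pics/ov.png

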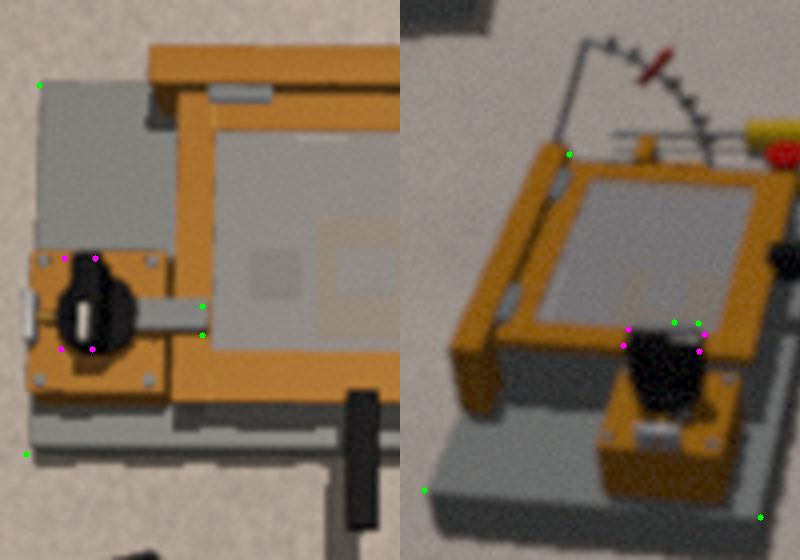

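Overlay: predicted knob and tongue points sit about 7 crop px (3 mm) off, to the left and below the real ones in the top view (real tongue tip at crop (208,313)). The side view is off by less. I shift the origin to (625.5, 65), which puts the knob at about (608,190) and the grip at about (526.5,66.5).

```bash
sed -i 's/^O=.*/O=np.array([625.5,65,0]); YAW=-0.02/' h.py; cat >> h.py <<'E'
from scipy.spatial.transform import Rotation as Ro
def plan(target,ang,ncalls,p=None,a=None):
    """tool-down moves in m: per-call shift in tool axes at its start, and twist"""
    s=bot.sense(); R=Ro.from_rotvec(s['orientation']).as_matrix()
    p=np.array(s['tool_pos'] if p is None else p,float); a=np.arctan2(R[1,0],R[0,0]) if a is None else a
    print('from',p.round(1),'ang',round(a,3),'q6',round(s['q'][5],3))
    d=(np.array(target)-p)/ncalls/1000; da=(ang-a)/ncalls
    for i in range(ncalls):
        x=np.array([np.cos(a),np.sin(a)]); y=np.array([np.sin(a),-np.cos(a)])
        print([round(v,4) for v in (d[:2]@x,d[:2]@y,-d[2])],'twist',round(-da,3)); a+=da
E
python3 - <<'E'
from h import *
k=st(-20,125,0); print(k)
plan([k[0],k[1],200],np.pi/2+YAW,5)
E
```

```text
[608.0038332  190.37497417   0.        ]
from [ 148.3 -555.4  231. ] ang -1.31 q6 1.431
[np.float64(-0.1204), np.float64(-0.1273), np.float64(0.0062)] twist -0.572
[np.float64(-0.0323), np.float64(-0.1722), np.float64(0.0062)] twist -0.572
[np.float64(0.0661), np.float64(-0.1623), np.float64(0.0062)] twist -0.572
[np.float64(0.1434), np.float64(-0.1006), np.float64(0.0062)] twist -0.572
[np.float64(0.1751), np.float64(-0.007), np.float64(0.0062)] twist -0.572
```

Request:
apply_moves([
  [[-0.024, -0.0254, 0.0012], -0.114, 100],
  [[-0.048, -0.051, 0.0024], -0.229, 80],
  [[-0.072, -0.0764, 0.0037], -0.343, 60],
  [[-0.0963, -0.102, 0.005], -0.458, 50],
  [[-0.1204, -0.1273, 0.0062], -0.572, 50],
])

```text
t: 0.8
tool_pos: [240.7, -405.2, 225.0]
orientation: [2.933, -1.127, 0.0]
ft_force: [0.3, 0.0, 0.1]
grip_width: 0.501
```

Request:
apply_moves([
  [[-0.0065, -0.0344, 0.0012], -0.114, 50],
  [[-0.013, -0.0689, 0.0024], -0.229, 50],
  [[-0.0194, -0.1033, 0.0037], -0.343, 50],
  [[-0.0258, -0.1378, 0.005], -0.458, 50],
  [[-0.0323, -0.1722, 0.0062], -0.572, 50],
])

```text
t: 1.3
tool_pos: [332.7, -256.0, 219.0]
orientation: [3.131, -0.254, 0.001]
ft_force: [0.5, -0.3, 1.4]
grip_width: 0.5
```

Request:
apply_moves([
  [[0.0132, -0.0325, 0.0012], -0.114, 50],
  [[0.0264, -0.0649, 0.0024], -0.229, 50],
  [[0.0397, -0.0974, 0.0037], -0.343, 50],
  [[0.0529, -0.1298, 0.005], -0.458, 50],
  [[0.0661, -0.1623, 0.0062], -0.572, 50],
])

```text
t: 1.8
tool_pos: [424.8, -106.8, 212.8]
orientation: [3.075, 0.641, 0.001]
ft_force: [-0.4, 0.3, 0.6]
grip_width: 0.502
```

Request:
apply_moves([
  [[0.0287, -0.02, 0.0012], -0.114, 50],
  [[0.0574, -0.0402, 0.0024], -0.229, 50],
  [[0.086, -0.0604, 0.0037], -0.343, 50],
  [[0.1147, -0.0805, 0.005], -0.458, 50],
  [[0.1434, -0.1006, 0.0062], -0.572, 50],
])

```text
t: 2.3
tool_pos: [516.8, 42.3, 206.5]
orientation: [2.77, 1.482, 0.0]
ft_force: [0.2, -0.6, 1.3]
grip_width: 0.499
```

Request:
apply_moves([
  [[0.035, -0.0014, 0.0012], -0.114, 50],
  [[0.07, -0.0028, 0.0024], -0.229, 50],
  [[0.105, -0.0042, 0.0037], -0.343, 50],
  [[0.14, -0.0056, 0.005], -0.458, 50],
  [[0.1751, -0.007, 0.0062], -0.572, 50],
])

```text
t: 2.8
tool_pos: [608.8, 191.4, 200.1]
orientation: [2.239, 2.204, -0.0]
ft_force: [0.9, -0.7, -0.6]
grip_width: 0.502
```

```bash
python3 - <<'E'
from h import *
k=st(-20,125,0); plan([k[0],k[1],97],np.pi/2+YAW,1); print(bot.sense()['t'],bot.sense()['ft_force'],bot.sense()['grip_width'])
E
```

```text
from [608.8 191.4 200.1] ang 1.555 q6 0.195
[np.float64(-0.001), np.float64(-0.0007), np.float64(0.1031)] twist 0.004
2.8 [ 0.91655166 -0.72700861 -0.6239358 ] 0.5021987965288756
```

Request:
apply_moves([
  [[-0.001, -0.001, 0.03], 0, 50],
  [[-0.001, -0.001, 0.06], 0, 50],
  [[-0.001, -0.001, 0.085], 0, 50],
  [[-0.001, -0.001, 0.096], 0, 50],
  [[-0.001, -0.001, 0.102], 0, 50],
])

```text
t: 3.3
tool_pos: [606.5, 188.9, 97.1]
orientation: [-2.244, -2.197, 0.003]
ft_force: [-0.5, 0.6, 0.0]
grip_width: 0.5
```

```bash
python3 - <<'E'
from h import *
t=cap('top')['color'][130:260,190:320]; s=cap('side')['color'][200:330,200:330]
cv2.imwrite('pics/dn.png',cv2.resize(np.hstack([t,s]),None,fx=3,fy=3,interpolation=cv2.INTER_CUBIC))
E
```

```text
(no output)
```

View pics/dn.png

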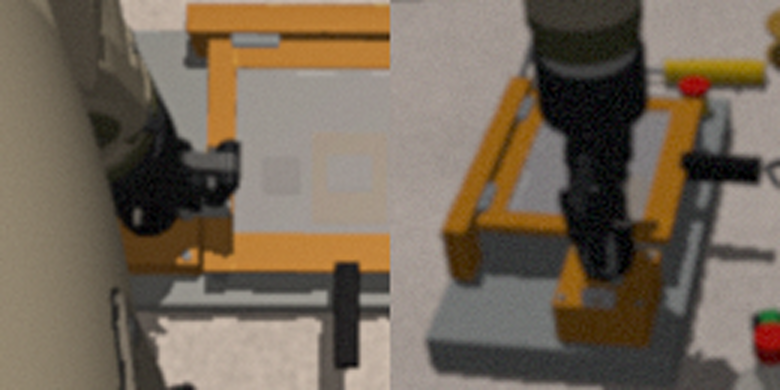

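The picture shows the fingers straddling the knob, with no contact force. Now I close them.

Request:
apply_moves([
  [[0, 0, 0], 0, 30],
  [[0, 0, 0], 0, 10],
  [[0, 0, 0], 0, 0],
  [[0, 0, 0], 0, 0],
  [[0, 0, 0], 0, 0],
], newtons=40)

```text
t: 3.9
tool_pos: [608.3, 190.5, 100.1]
orientation: [2.243, 2.199, 0.007]
ft_force: [0.1, 4.8, 2.5]
grip_width: 0.154
```

Request:
apply_moves([
  [[0.001, 0, -0.001], 0.1, 0],
  [[0.001, 0, -0.001], 0.2, 0],
  [[0.001, 0, -0.001], 0.3, 0],
  [[0.001, 0, -0.001], 0.4, 0],
  [[0.001, 0, -0.001], 0.5, 0],
], newtons=60)

```text
t: 4.4
tool_pos: [608.3, 190.6, 100.2]
orientation: [2.721, 1.57, 0.004]
ft_force: [1.5, 3.4, -1.4]
grip_width: 0.149
```

```bash
python3 -c "
from h import *
print(bot.sense())"
```

```text
{'t': 4.4, 'q': array([ 1.77626689e-01,  4.93645117e-01, -9.83059407e-03,  1.06466212e+00,
        4.68275449e-04,  7.01991534e-01]), 'joint_vel': array([ 9.72697341e-04, -1.78231874e-03, -7.00521179e-04, -1.11737956e-03,
        8.94562964e-04,  9.92360335e-01]), 'joint_torque': array([ -1.54674936, -56.45083308,  27.39532828,   0.75313635,
        -0.58297724,  -0.96270192]), 'tool_pos': array([608.25768672, 190.61530008, 100.22667092]), 'orientation': array([2.72089918, 1.56952371, 0.00417762]), 'ft_force': array([ 1.49541688,  3.39780322, -1.41431855]), 'moment': array([ 0.41102385, -0.2210818 ,  0.09077674]), 'grip_width': 0.14921621620531506}
```

Moment of 0.09 N·m matches the detent. I keep turning.

Request:
apply_moves([
  [[0, 0, 0], 0.1, 0],
  [[0, 0, 0], 0.2, 0],
  [[0, 0, 0], 0.3, 0],
  [[0, 0, 0], 0.4, 0],
  [[0, 0, 0], 0.5, 0],
])

```text
t: 4.9
tool_pos: [608.3, 190.7, 100.2]
orientation: [-3.025, -0.847, -0.004]
ft_force: [1.5, 3.0, -1.0]
grip_width: 0.154
```

Request:
apply_moves([
  [[0, 0, 0], 0.1, 0],
  [[0, 0, 0], 0.2, 0],
  [[0, 0, 0], 0.27, 0],
  [[0, 0, 0], 0.3, 0],
  [[0, 0, 0], 0.3, 0],
])

```text
t: 5.4
tool_pos: [608.3, 190.8, 100.2]
orientation: [-3.116, -0.393, -0.004]
ft_force: [2.2, 4.3, 0.2]
grip_width: 0.15
```

```bash
python3 -c "
from h import *
s=bot.sense();print(s['moment'],s['ft_force'],s['orientation'],s['tool_pos'],s['grip_width'])"
```

```text
[ 0.86716642 -0.39833053 -0.08636305] [2.16442816 4.27621698 0.15749984] [-3.11586813 -0.39316169 -0.00436754] [608.34092983 190.76504514 100.21738837] 0.15047030126712682
```

Moment sign has reversed, so the detent is passed. I release and rise.

Request:
apply_moves([
  [[0, 0, 0], 0, 20],
  [[0, 0, 0], 0, 35],
  [[0, 0, 0], 0, 45],
  [[0, 0, -0.03], 0, 45],
  [[0, 0, -0.07], 0, 45],
])

```text
t: 5.9
tool_pos: [605.1, 189.2, 167.3]
orientation: [3.116, 0.391, -0.01]
ft_force: [0.2, 0.1, 0.5]
grip_width: 0.452
```

Request:
apply_moves([
  [[0, 0, -0.04], 0, 40],
  [[0, 0, -0.06], 0, 40],
  [[0, 0, -0.06], 0, 40],
])

```text
t: 6.2
tool_pos: [609.0, 190.0, 233.5]
orientation: [3.117, 0.392, 0.011]
ft_force: [-0.3, -0.6, 0.2]
grip_width: 0.4
```

```bash
python3 - <<'E'
from h import *
t=cap('top')['color'][110:240,190:320]; s=cap('side')['color'][200:330,200:330]
cv2.imwrite('pics/lat.png',cv2.resize(np.hstack([t,s]),None,fx=3,fy=3,interpolation=cv2.INTER_CUBIC))
plan([526.5,66.5,200],np.pi/2+YAW,4)
E
```

```text
from [607.2 189.8 229.1] ang 0.25 q6 1.498
[np.float64(-0.0272), np.float64(0.0249), np.float64(0.0073)] twist -0.325
[np.float64(-0.0337), np.float64(0.0149), np.float64(0.0073)] twist -0.325
[np.float64(-0.0367), np.float64(0.0033), np.float64(0.0073)] twist -0.325
[np.float64(-0.0358), np.float64(-0.0086), np.float64(0.0073)] twist -0.325
```

View pics/lat.png

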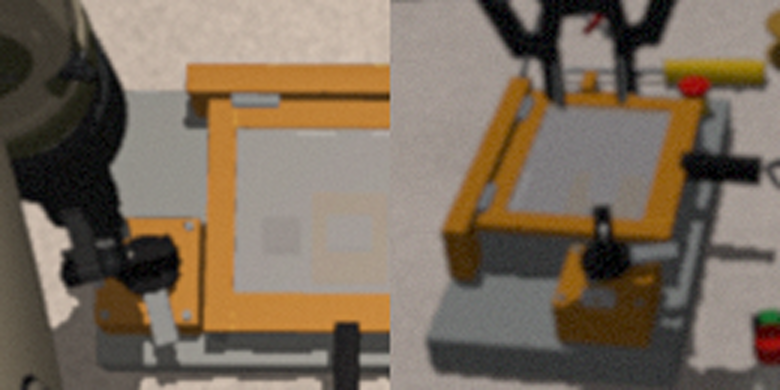

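Tongue now points toward the robot, off the guard, at about (160,315) in the left crop. Next, the guard grip.

Request:
apply_moves([
  [[-0.009, 0.0083, 0.002], -0.108, 40],
  [[-0.018, 0.0166, 0.005], -0.217, 40],
  [[-0.0272, 0.0249, 0.0073], -0.325, 40],
])

```text
t: 6.6
tool_pos: [585.5, 158.6, 219.3]
orientation: [-3.01, -0.898, 0.007]
ft_force: [-0.1, 0.1, -0.9]
grip_width: 0.399
```

Request:
apply_moves([
  [[-0.011, 0.005, 0.002], -0.108, 40],
  [[-0.022, 0.01, 0.005], -0.217, 40],
  [[-0.0337, 0.0149, 0.0073], -0.325, 40],
])

```text
t: 6.9
tool_pos: [565.2, 127.7, 212.1]
orientation: [-2.825, -1.372, 0.006]
ft_force: [-0.1, 0.1, 0.2]
grip_width: 0.4
```

Request:
apply_moves([
  [[-0.012, 0.001, 0.002], -0.108, 40],
  [[-0.024, 0.002, 0.005], -0.217, 40],
  [[-0.0367, 0.0033, 0.0073], -0.325, 40],
])

```text
t: 7.2
tool_pos: [544.9, 97.0, 204.9]
orientation: [-2.565, -1.811, 0.006]
ft_force: [0.4, -0.3, -0.1]
grip_width: 0.401
```

Request:
apply_moves([
  [[-0.012, -0.003, 0.002], -0.108, 40],
  [[-0.024, -0.006, 0.005], -0.217, 40],
  [[-0.0358, -0.0086, 0.0073], -0.325, 40],
  [[-0.0358, -0.0086, 0.0073], -0.325, 40],
])

```text
t: 7.6
tool_pos: [524.2, 65.9, 197.8]
orientation: [-2.243, -2.195, 0.006]
ft_force: [0.2, 0.1, 0.4]
grip_width: 0.406
```

```bash
python3 - <<'E'
from h import *
plan([526.5,66.5,62],np.pi/2+YAW,1)
E
```

```text
from [524.2  65.9 197.8] ang 1.549 q6 -0.005
[np.float64(0.0007), np.float64(0.0023), np.float64(0.1358)] twist -0.002
```

Request:
apply_moves([
  [[0.001, 0.002, 0.04], 0, 40],
  [[0.001, 0.002, 0.08], 0, 40],
  [[0.001, 0.002, 0.11], 0, 40],
  [[0.001, 0.002, 0.128], 0, 40],
  [[0.001, 0.002, 0.136], 0, 40],
])

```text
t: 8.1
tool_pos: [526.1, 68.2, 60.9]
orientation: [-2.244, -2.193, 0.006]
ft_force: [-0.8, 0.2, 0.2]
grip_width: 0.403
```

Request:
apply_moves([
  [[0, 0, 0], 0, 20],
  [[0, 0, 0], 0, 10],
  [[0, 0, 0], 0, 0],
  [[0, 0, 0], 0, 0],
  [[0, 0, 0], 0, 0],
], newtons=40)

```text
t: 8.6
tool_pos: [527.7, 67.4, 64.2]
orientation: [-2.245, -2.197, 0.002]
ft_force: [-2.6, -3.8, -3.6]
grip_width: 0.18
```

```bash
python3 - <<'E'
from h import *
t=cap('top')['color'][130:290,230:390]; s=cap('side')['color'][190:350,215:375]
cv2.imwrite('pics/gg.png',cv2.resize(np.hstack([t,s]),None,fx=2.5,fy=2.5,interpolation=cv2.INTER_CUBIC))
s=bot.sense();print(s['moment'],s['ft_force'],s['tool_pos'],s['grip_width'])
for d in range(5,51,5):
    p=np.radians(d); print(d,round(.188*(1-np.cos(p))+.002*np.sin(p),4),round(.188*np.sin(p)+.002*(np.cos(p)-1),4))
E
```

```text
[-0.56819179  0.94457524 -0.00614445] [-3.26866129 -3.26613787 -2.82643685] [527.73788791  67.42426507  64.08260408] 0.1788341068849641
5 0.0009 0.0164
10 0.0032 0.0326
15 0.0069 0.0486
20 0.012 0.0642
25 0.0185 0.0793
30 0.0262 0.0937
35 0.0351 0.1075
40 0.0453 0.1204
45 0.0565 0.1324
50 0.0687 0.1433
```

View pics/gg.png

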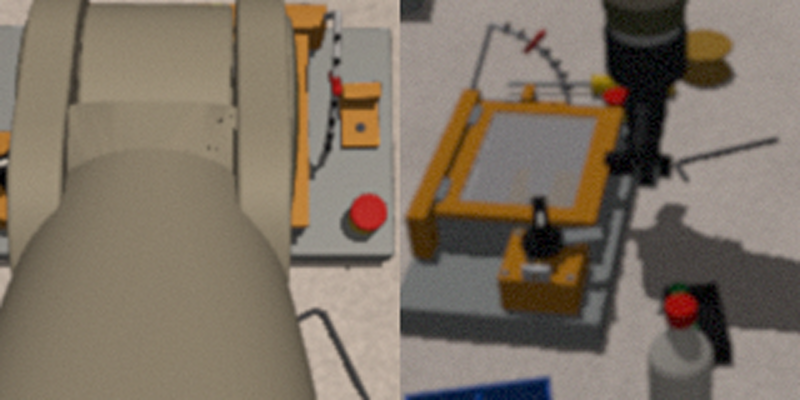

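Side crop shows the fingers on the grip bar at about (635,165), and the opening is 15 mm, matching the bar. I lift along the arc (tool y = toward hinge, −z = up).

Request:
apply_moves([
  [[0, 0.0004, -0.0098], 0, 0],
  [[0, 0.0012, -0.0196], 0, 0],
  [[0, 0.0026, -0.0294], 0, 0],
  [[0, 0.0045, -0.039], 0, 0],
  [[0, 0.0069, -0.0486], 0, 0],
])

```text
t: 9.2
tool_pos: [536.3, 67.3, 114.1]
orientation: [2.243, 2.197, 0.001]
ft_force: [1.4, -5.4, -4.8]
grip_width: 0.182
```

```bash
python3 - <<'E'
from h import *
cap('side','l1.png')
s=bot.sense();print(s['moment'],s['ft_force'],s['tool_pos'],s['grip_width'])
E
```

```text
[-0.95305593  0.83749991 -0.07728899] [-1.82066508 -5.57409526 -3.43510924] [536.90952115  67.26419779 115.60896582] 0.18197118738256415
```

Request:
apply_moves([
  [[0, 0.0029, -0.0094], 0, 0],
  [[0, 0.0063, -0.0187], 0, 0],
  [[0, 0.0101, -0.0277], 0, 0],
  [[0, 0.0145, -0.0365], 0, 0],
  [[0, 0.0193, -0.0451], 0, 0],
])

```text
t: 9.75
tool_pos: [556.5, 66.9, 159.1]
orientation: [2.243, 2.196, 0.003]
ft_force: [2.8, -4.9, -6.7]
grip_width: 0.178
```

Request:
apply_moves([
  [[0, 0.0045, -0.0071], 0, 0],
  [[0, 0.0089, -0.0138], 0, 0],
  [[0, 0.0139, -0.0203], 0, 0],
  [[0, 0.0191, -0.0267], 0, 0],
  [[0, 0.0245, -0.033], 0, 0],
])

```text
t: 10.25
tool_pos: [580.8, 66.4, 191.4]
orientation: [2.243, 2.196, 0.002]
ft_force: [4.4, -5.5, -11.0]
grip_width: 0.179
```

```bash
python3 - <<'E'
from h import *
c=cap('side'); s=bot.sense();print(s['moment'],s['ft_force'],s['tool_pos'],s['grip_width'])
x0,y0=205,140
im=cv2.resize(c['color'][y0:y0+150,x0:x0+180],None,fx=4,fy=4,interpolation=cv2.INTER_CUBIC)
cv2.imwrite('pics/l2.png',im)
E
```

```text
[-0.86846489  0.00298479  0.05937848] [ 1.89863062 -5.04756515 -6.87740806] [581.9227359   66.36730104 192.43675581] 0.18139755171691865
```

View pics/l2.png

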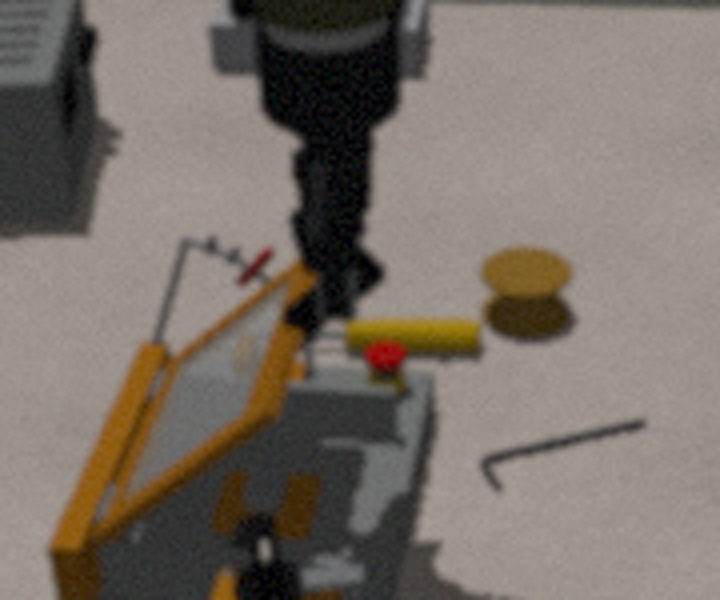

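Guard is at about 43° by TCP travel, its edge still short of the red mark (258,265). I finish the arc.

Request:
apply_moves([
  [[0, 0.0026, -0.003], 0, 0],
  [[0, 0.0053, -0.006], 0, 0],
  [[0, 0.0082, -0.009], 0, 0],
  [[0, 0.0112, -0.012], 0, 0],
  [[0, 0.0145, -0.015], 0, 0],
])

```text
t: 10.8
tool_pos: [595.1, 66.1, 205.4]
orientation: [2.244, 2.197, 0.001]
ft_force: [4.6, -5.3, -12.9]
grip_width: 0.175
```

Request:
apply_moves([
  [[0, 0, 0], 0, 0],
  [[0, 0, 0], 0, 0],
  [[0, 0, 0], 0, 0],
])

```text
t: 11.1
tool_pos: [595.5, 66.1, 205.7]
orientation: [2.243, 2.196, 0.003]
ft_force: [4.7, -5.0, -11.0]
grip_width: 0.181
```

```bash
python3 - <<'E'
from h import *
c=cap('side'); s=bot.sense();print(s['moment'],s['ft_force'],s['tool_pos'],s['grip_width'],abs(s['joint_vel']).max())
cv2.imwrite('pics/side_end.png',c['color'])
x0,y0=205,190
a=cv2.imread('pics/side1.png')[y0:y0+120,x0:x0+130]; b=c['color'][y0:y0+120,x0:x0+130]
cv2.imwrite('pics/l3.png',cv2.resize(np.vstack([np.hstack([a[:100],b[:100]])]),None,fx=3,fy=3,interpolation=cv2.INTER_CUBIC))
# predicted pixels of the left-edge front corner (top face) for angles
H=st(0,0,0); hx=714.5-O[0]; 
for d in (0,46,48,50,52,54):
    p=np.radians(d); e=np.array([-np.cos(p),np.sin(p)]); n=np.array([np.sin(p),np.cos(p)])
    for y in (90,-90):
        q=np.array([hx,79])+150*e+4*n; u=(proj(c,[st(q[0],y,q[1])])[0]-[x0,y0]+.5)*3+[390 if d else 0,0]
        print(d,y,u.round(1),end=' ')
    print()
p=np.radians(50); print('mark',(proj(c,[st(hx-90*np.cos(p),-104,79+90*np.sin(p))])[0]-[x0,y0]+.5)*3+[390,0])
E
```

```text
[-0.85968433 -0.649135    0.0389024 ] [  4.82520341  -4.31829571 -11.08280398] [595.46955605  66.07494428 205.68633493] 0.18230609202481976 0.0019118450484451694
0 90 [262.  267.3] 0 -90 [296.1 129.8] 
46 90 [577.6 149.9] 46 -90 [623.4  20.7] 
48 90 [571.8 145.6] 48 -90 [618.4  16.9] 
50 90 [565.9 141.5] 50 -90 [613.3  13.1] 
52 90 [559.7 137.5] 52 -90 [608.1   9.5] 
54 90 [553.5 133.7] 54 -90 [602.7   6. ] 
mark [579.09925034  52.08860903]
```

View pics/l3.png

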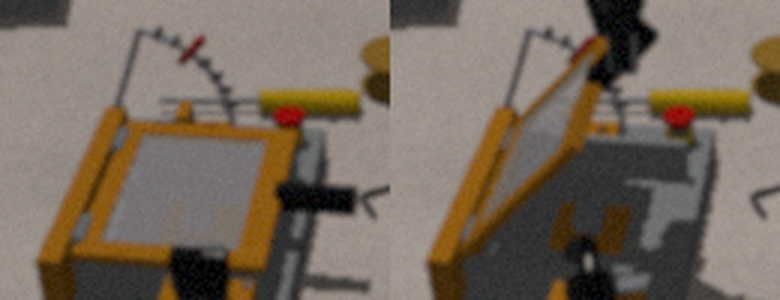

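End picture (right half): left front corner near (574,147), red mark at (582,48) just meeting the guard's right edge. The gripper hides the right front corner. One enlarged look with predicted edge points for 46, 50 and 54 degrees.

```bash
python3 - <<'E'
from h import *
c=cap('side'); x0,y0=225,195; k=8; w,h=90,72
im=cv2.resize(c['color'][y0:y0+h,x0:x0+w],None,fx=k,fy=k,interpolation=cv2.INTER_CUBIC)
hx=714.5-O[0]
for d,col in ((46,(255,0,0)),(50,(0,255,0)),(54,(255,0,255))):
    p=np.radians(d); e=np.array([-np.cos(p),np.sin(p)]); n=np.array([np.sin(p),np.cos(p)])
    for y in (90,-90):
        for r in (30,75,110,150):
            q=np.array([hx,79])+r*e+4*n; u=(proj(c,[st(q[0],y,q[1])])[0]-[x0,y0]+.5)*k
            cv2.circle(im,tuple(int(v) for v in u),2,col,-1)
cv2.imwrite('pics/l4.png',im)
E
```

```text
(no output)
```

View pics/l4.png

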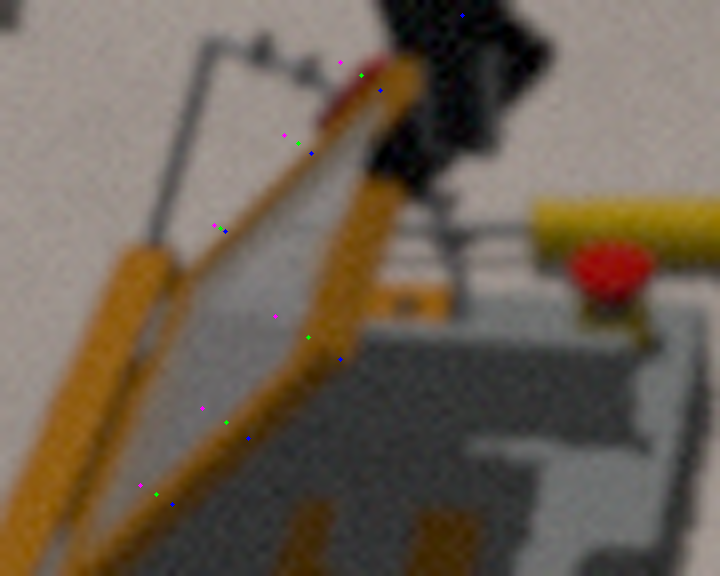

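Left edge falls between the 46° and 50° points, and the right edge contour passes near (311,150), close to the 46–50° dots. A numeric check of edge contour against the red mark:

```bash
python3 - <<'E'
from h import *
from scipy.optimize import brentq
c=cap('side'); a=cv2.imread('pics/side1.png')
hsv=cv2.cvtColor(a,cv2.COLOR_BGR2HSV).astype(int)
roi=np.zeros(a.shape[:2],bool); roi[198:214,258:280]=1
m=roi&(hsv[...,1]>110)&((hsv[...,0]<8)|(hsv[...,0]>172))
mk=np.argwhere(m).mean(0)[::-1]; hx=714.5-O[0]; p=np.radians(50)
mp=proj(c,[st(hx-90*np.cos(p),-104,79+90*np.sin(p))])[0]; off=mk-mp
print('mark',mk,'pred',mp,'off',off,m.sum())
# right-edge contour: per row in now image, leftmost strongly-gold pixel minus half
def edge(img,rows,xlo,xhi):
    g=cv2.GaussianBlur(img,(3,3),0).astype(float); s=g[...,2]-g[...,0]; P=[]
    for v in rows:
        r=s[v,xlo:xhi]; d=np.diff(r); i=int(np.argmax(r>50)); 
        P.append((xlo+i-(r[i]-50)/(r[i]-r[i-1]+1e-9),v))
    return np.array(P)
P=edge(c['color'],range(213,224),248,290); print(P.round(1).tolist())
def line(d):
    p=np.radians(d); e=np.array([-np.cos(p),np.sin(p)]); n=np.array([np.sin(p),np.cos(p)])
    return proj(c,[st(*(lambda q:(q[0],-90,q[1]))(np.array([hx,79])+r*e+4*n)) for r in (40,90)])
for o,nm in ((np.zeros(2),'raw'),(off,'mark-referred')):
    def f(d):
        A,B=line(d)+o; t=(B-A)/np.linalg.norm(B-A); w=P-A; return np.mean(w[:,0]*t[1]-w[:,1]*t[0])
    print(nm,brentq(f,30,70),{d:round(f(d),2) for d in(46,50,54)})
s=bot.sense(); print(s['tool_pos'],s['ft_force'])
E
```

```text
mark [269.13333333 205.6       ] pred [267.53308345 206.86286968] off [ 1.60024989 -1.26286968] 15
[[263.6, 213.0], [262.8, 214.0], [261.8, 215.0], [260.8, 216.0], [259.9, 217.0], [258.8, 218.0], [257.8, 219.0], [256.7, 220.0], [255.7, 221.0], [254.7, 222.0], [253.7, 223.0]]
raw 45.95341733490081 {46: np.float64(-0.02), 50: np.float64(-1.5), 54: np.float64(-3.02)}
mark-referred 46.40923867150267 {46: np.float64(0.13), 50: np.float64(-1.18), 54: np.float64(-2.52)}
[595.43062903  66.09579501 205.6813227 ] [  3.68835474  -3.50507947 -10.90148859]
```

```bash
python3 - <<'E'
from h import *
from scipy.optimize import brentq
c=cap('side'); hx=714.5-O[0]
g=cv2.GaussianBlur(c['color'],(3,3),0).astype(float); s=g[...,2]-g[...,0]
P=[]
for v in range(212,230):
    r=s[v,244:290]; i=int(np.argmax(r>50)); P.append((244+i-(r[i]-50)/(r[i]-r[i-1]),v))
P=np.array(P); print(P.round(1).tolist())
for n in (12,15,18):
    k=np.polyfit(P[:n,1],P[:n,0],1)[0]
    def sl(d,y=-90):
        p=np.radians(d); A,B=proj(c,[st(hx-r*np.cos(p)+4*np.sin(p),y,79+r*np.sin(p)+4*np.cos(p)) for r in(40,90)]); return (B-A)[0]/(B-A)[1]
    print(n,k,[round(sl(d),3) for d in (44,46,48,50,52,54)])
# left edge: bright/dark boundary of the frame, sampled across columns
for u in range(236,264,3):
    col=c['color'][225:265,u,2].astype(int); print(u,col.tolist())
p=[np.radians(d) for d in(46,50)]
for q in p: print(proj(c,[st(hx-r*np.cos(q)+4*np.sin(q),90,79+r*np.sin(q)+4*np.cos(q)) for r in(40,150)]).round(1).tolist())
E
```

```text
[[264.3, 212.0], [263.5, 213.0], [262.7, 214.0], [261.7, 215.0], [260.6, 216.0], [259.7, 217.0], [258.7, 218.0], [257.8, 219.0], [256.8, 220.0], [255.6, 221.0], [254.7, 222.0], [253.7, 223.0], [252.6, 224.0], [251.6, 225.0], [243.6, 226.0], [243.4, 227.0], [243.3, 228.0], [243.3, 229.0]]
12 -0.9764533446351753 [np.float64(-1.187), np.float64(-1.092), np.float64(-1.003), np.float64(-0.921), np.float64(-0.844), np.float64(-0.772)]
15 -1.1674382215007202 [np.float64(-1.187), np.float64(-1.092), np.float64(-1.003), np.float64(-0.921), np.float64(-0.844), np.float64(-0.772)]
18 -1.315838499657339 [np.float64(-1.187), np.float64(-1.092), np.float64(-1.003), np.float64(-0.921), np.float64(-0.844), np.float64(-0.772)]
236 [157, 159, 156, 159, 156, 155, 151, 153, 149, 148, 145, 143, 143, 146, 145, 144, 143, 147, 143, 145, 143, 143, 135, 131, 122, 112, 99, 98, 99, 102, 106, 111, 120, 121, 120, 115, 121, 119, 119, 119]
239 [149, 154, 151, 144, 146, 147, 143, 146, 141, 146, 144, 148, 148, 142, 144, 137, 129, 118, 116, 107, 103, 101, 96, 100, 114, 118, 118, 119, 121, 120, 114, 114, 118, 109, 114,
[... 907 characters left out ...]
, 111, 116, 115, 109, 94, 78, 71, 66, 61, 57, 56, 52, 53, 49, 48, 47, 52, 50, 45, 50]
257 [115, 123, 133, 131, 130, 121, 116, 126, 117, 111, 102, 110, 106, 106, 103, 109, 109, 110, 116, 118, 113, 96, 82, 63, 61, 66, 51, 52, 50, 52, 55, 46, 50, 56, 46, 50, 51, 44, 47, 52]
260 [130, 130, 124, 121, 127, 123, 121, 125, 119, 119, 113, 111, 103, 110, 113, 117, 117, 108, 96, 80, 67, 69, 61, 64, 59, 50, 49, 51, 47, 50, 47, 54, 54, 52, 53, 60, 51, 57, 58, 61]
263 [129, 130, 128, 129, 122, 120, 118, 127, 123, 125, 122, 118, 122, 116, 111, 93, 84, 72, 70, 66, 52, 53, 53, 49, 47, 53, 50, 47, 52, 48, 51, 49, 55, 59, 60, 67, 61, 70, 59, 64]
[[236.8, 265.6], [267.0, 239.5]]
[[235.7, 265.0], [263.1, 236.7]]
```

Slope-based angles (independent of position offset) give 48.6° on the right edge and 49.2° on the left, and TCP travel gives 49.5°. The position-based 46° is offset-sensitive (about 1.3 px). I add about 1° and hold.

Request:
apply_moves([
  [[0, 0.0013, -0.001], 0, 0],
  [[0, 0.0026, -0.0021], 0, 0],
  [[0, 0.0026, -0.0021], 0, 0],
  [[0, 0.0026, -0.0021], 0, 0],
  [[0, 0.0026, -0.0021], 0, 0],
])

```text
t: 11.8
tool_pos: [597.4, 66.1, 207.4]
orientation: [2.244, 2.197, 0.001]
ft_force: [4.2, -5.3, -11.4]
grip_width: 0.175
```

Request:
apply_moves([
  [[0, 0, 0], 0, 0],
  [[0, 0, 0], 0, 0],
  [[0, 0, 0], 0, 0],
  [[0, 0, 0], 0, 0],
  [[0, 0, 0], 0, 0],
])

```text
t: 12.3
tool_pos: [597.4, 66.0, 207.4]
orientation: [2.244, 2.197, 0.001]
ft_force: [3.3, -5.2, -11.6]
grip_width: 0.174
```

```bash
python3 - <<'E'
from h import *
c=cap('side'); hx=714.5-O[0]
g=cv2.GaussianBlur(c['color'],(3,3),0).astype(float); s=g[...,2]-g[...,0]
P=[]
for v in range(212,224):
    r=s[v,246:290]; i=int(np.argmax(r>50)); P.append((246+i-(r[i]-50)/(r[i]-r[i-1]),v))
P=np.array(P); print('right slope',np.polyfit(P[:,1],P[:,0],1)[0])
L=[]
for u in range(245,264):
    col=g[225:265,u,2]; i=int(np.where(col>92)[0][:].max()) if 0 else int(np.argmax((col<92)&(np.arange(40)>8))); L.append((u,225+i-(92-col[i])/(col[i-1]-col[i])))
L=np.array(L); print('left slope',1/np.polyfit(L[:,0],L[:,1],1)[0])
def sl(d,y):
    p=np.radians(d); A,B=proj(c,[st(hx-r*np.cos(p)+4*np.sin(p),y,79+r*np.sin(p)+4*np.cos(p)) for r in(50,120)]); return round((B-A)[0]/(B-A)[1],3)
print({d:(sl(d,-90),sl(d,90)) for d in(46,48,50,52)})
s=bot.sense(); d=s['tool_pos']-[527.7,67.4,64.1]; print(s['t'],s['tool_pos'],s['ft_force'],s['grip_width'],abs(s['joint_vel']).max(),'kin',np.degrees(np.arctan2(2+d[2],188-d[0]))-.61)
# scene changes elsewhere
a=cv2.imread('pics/side1.png'); df=cv2.absdiff(a,c['color']).max(2)
for nm,(u,v) in dict(tray=(248,365),bottle=(328,345),hexkey=(345,249),reel=(336,211),driver=(335,315),scr=(308,225)).items(): print(nm,round(df[v-8:v+8,u-12:u+12].mean(),1))
E
```

```text
right slope -0.4741639770485995
left slope -1.0192880240013977
{46: (np.float64(-1.092), np.float64(-1.159)), 48: (np.float64(-1.003), np.float64(-1.061)), 50: (np.float64(-0.921), np.float64(-0.97)), 52: (np.float64(-0.844), np.float64(-0.885))}
12.35 [597.37220379  66.04119225 207.36617465] [  4.42938844  -4.29992196 -12.24279824] 0.1789983547092445 0.0013148558419570143 kin 50.225169384384074
tray 8.8
bottle 5.5
hexkey 6.4
reel 7.0
driver 19.4
scr 8.1
```

Left slope gives 48.9° and TCP travel 50.2°; the right slope fit was spoiled, probably by red mark pixels. One last look for both that and the driver module (difference 19, maybe a shadow).

```bash
python3 - <<'E'
from h import *
c=cap('side'); im=c['color']
g=cv2.GaussianBlur(im,(3,3),0).astype(float); s=g[...,2]-g[...,0]
P=[]
for v in range(212,225):
    r=s[v,246:290]; i=int(np.argmax(r>50)); P.append((246+i-(r[i]-50)/(r[i]-r[i-1]),v))
P=np.array(P); print(P.round(1).tolist()); 
Q=P[2:]; print(np.polyfit(Q[:,1],Q[:,0],1))
A=cv2.resize(im[195:267,225:305],None,fx=5,fy=5,interpolation=cv2.INTER_CUBIC)
f=lambda m:cv2.resize(m[280:352,300:380],None,fx=2.5,fy=2.5,interpolation=cv2.INTER_CUBIC)
cv2.imwrite('pics/fin.png',np.hstack([A,np.vstack([f(cv2.imread('pics/side1.png')),f(im)])]))
E
```

```text
[[263.7, 212.0], [263.3, 213.0], [262.9, 214.0], [240.6, 215.0], [241.7, 216.0], [259.6, 217.0], [258.8, 218.0], [267.9, 219.0], [267.4, 220.0], [267.0, 221.0], [266.5, 222.0], [266.1, 223.0], [265.5, 224.0]]
[   1.93583211 -163.58767957]
```

View pics/fin.png

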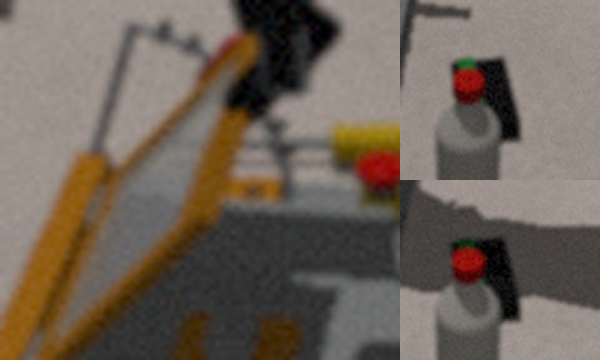

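Final picture: the guard edge sits at the red mark, near (225,55). The driver module hasn't moved; only a shadow falls on it. The estimates average a little under 50°, so I nudge 0.5° and hand in.

Request:
apply_moves([
  [[0, 0.0007, -0.0005], 0, 0],
  [[0, 0.0013, -0.001], 0, 0],
  [[0, 0.0013, -0.001], 0, 0],
  [[0, 0.0013, -0.001], 0, 0],
  [[0, 0.0013, -0.001], 0, 0],
])

```text
t: 12.9
tool_pos: [598.6, 66.0, 208.4]
orientation: [2.244, 2.197, 0.001]
ft_force: [3.5, -5.2, -12.3]
grip_width: 0.177
```

```bash
python3 - <<'E'
from h import *
s=bot.sense(); d=s['tool_pos']-[527.7,67.4,64.1]; print(s['t'],s['ft_force'],s['grip_width'],abs(s['joint_vel']).max(),'kin',np.degrees(np.arctan2(2+d[2],188-d[0]))-.61)
print(bot.sign_off())
E
```

```text
12.9 [  3.46784252  -5.24671362 -12.29098963] 0.17747168625160967 0.0024686586394736454 kin 50.702018394773305
the job is handed in; nothing more can be done
None
```

I turned the latch knob clockwise past its detent, then lifted the guard by its grip to about 50° and handed in at 12.9 s. The fingers are still holding the guard.

- **Latch:** the moment on the tool reversed sign as the knob passed the detent. A picture then showed the tongue off the guard.
- **Guard angle:** the last checks disagree slightly.

| Check | When | Angle |
|---|---|---|
| Tool travel along the arc | at hand-in | 50.7° |
| Left edge slope | before the last 0.5° nudge | 48.9° |
| Right edge against the red mark | before the last two nudges (about 1.3° in all) | 46.4° |

  The red-mark check depends on an offset of about a pixel. The right-edge slope gave 48.6° before those nudges, but a later repeat failed and I dropped it.
- **Hold:** the arm was still, with the grip bar held at its expected width. The wrist force was about 14 N.
- **Other objects:** in the side view, the driver module, cleaner, tray, hex key, spool and screwdriver were unchanged apart from a shadow. I did not check the jaw block separately.

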